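# Present the hidden window plate of a particle sizer

### The job

Make the beam shutter safe by pushing its headed pin fully home through the fork and lug. Then lift the flap of the measuring-cell housing until it stands upright and leave it open, draw the window plate out of its slot and hold it upright by its tab, square and centred in front of the lit inspection screen, about 80 mm away from it. Finish still holding the plate there, steady and clear of everything, with the pin home, the flap open and the things around left where they stood.

Things in the scene. Friction and masses are not known exactly. Their poses are not given: they have to be found in the camera images.
- shutter: Beam-shutter lock, fixed, left or right of the housing: base 130 x 90 x 12 mm; a grey block (top 85 mm up, its face 35 mm towards +x of the origin) holds two level steel fork plates 40 mm wide, an aluminium lug between them, holes in line and vertical above the origin. Upper plate's top is 85 mm up. Origin at table height on the pin's axis, z up.
- pin (a joint): How far the headed steel pin (head 24 mm wide, 8 mm thick; shank 10 mm) is pushed straight down, m: 0 stands 30 mm proud, 0.030 is home, head on the upper fork plate. Starts at 0 to 0.008, held by about 6 N of friction; stays where left. Shut fingertips pressed down on the head drive it.
- pin_head (a point): Centre of the top face of the pin's head, on the pin's axis; 93 mm above the table when the pin is home.
- housing: Measuring-cell housing, fixed: off-white open-topped box 160 (x) x 170 (y) x 110 (z) mm, walls and floor 5 mm, covered by the flap. Inside, centred, a black guide block 50 x 90 mm, its top 52 mm above the table, with a vertical slot (11 x 61 mm, long side along y) where the window plate stands. Origin: centre of its underside on the table, z up.
- flap (a joint): Angle of the flap about its hinge, rad: 0 shut and level, 1.57 upright, 1.9 the stop. The hinge is stiff (0.29 N m of friction): the flap stays at whatever angle it is left.
- flap_handle (a point): Middle of the flap's round steel handle bar, about 80 mm long, along the housing's y, 35 mm off the flap's outer face on two end posts. Turns with the flap, 154 mm from the hinge axis. Shut, it lies at x = -68, z = 153.5 mm in the housing's frame.
- flap_hinge (a point): Middle of the hinge axis, which runs along the housing's y at x = +80, z = 110.5 mm in its frame. The flap (160 x 170 x 8 mm, 0.25 kg) lifts at its edge on the -x side and turns up and over towards +x.
- plate: Aluminium plate standing in the slot, hidden under the flap: 8 mm thick (x), 58 wide (y), 62 tall, with a round glass window and a grip tab on top 30 mm wide, 8 thick, 25 tall (its top 87 mm above the plate's underside, 92 above the table in the slot). About 0.1 kg. Origin: centre of its underside; z up to the tab. Lifts straight up: out of the slot after 47 mm, of the housing after 105.
- plate_window (a point): Centre of the plate's round window (42 mm wide), 30 mm above the plate's underside.
- screen: Upright lit inspection screen, fixed, on the housing's other side from the shutter: grey case 160 mm wide, 160 tall, 26 thick with a white face looking along its own -x; dark foot 10 mm high reaching 25 mm out before the face. Origin: at table height below the middle of the white face; z up.
- screen_center (a point): Centre of the white face, 85 mm above the table; axes as the screen's.
- beaker_a: Bystander, leave alone: glass beaker, 66 mm wide, 95 mm tall, at the back. Origin: on its axis or grip line, at its underside.
- beaker_b: Bystander, leave alone: glass beaker like the other, at the back. Origin: on its axis or grip line, at its underside.
- dish: Bystander, leave alone: small white dish, 60 mm wide, 15 mm high. Origin: on its axis or grip line, at its underside.
- jar: Bystander, leave alone: white closed sample jar, 50 mm wide, 60 mm high. Origin: on its axis or grip line, at its underside.
- spatula: Bystander, leave alone: spatula lying on the table, 160 mm long. Origin: on its axis or grip line, at its underside.
- brush: Bystander, leave alone: brush lying on the table, 150 mm long. Origin: on its axis or grip line, at its underside.

How it is judged:
By the outcome, as a careful person would: the job done as asked, in the order asked, and still so for the second after the job is handed in, while the arm keeps its last pose, push and grip.
It also fails if it takes over 67 s, if anything falls off the work surface, if the arm or the gripper's body presses on something with over 40 N, if the wrist force passes 120 N, or if a joint passes its speed limit or range.

### The arm

A 6-joint arm with a two-finger parallel gripper is mounted at the origin on the work surface. World frame = base frame: x ahead of the robot, y to its left, z up, the work surface at z = 0. Lengths are in m, angles in rad, forces in N, time in s.
With the tool pointing down it reaches from about 0.325 to 0.9 m from the base axis. Payload 3.5 kg.
Tool frame: the origin (TCP) lies on the centre line of the jaws, within the pads' length; the fingertips stand 19 mm ahead of it and the grasp point (between the pads) is the TCP (r.tip_extent is the distance from the TCP to the fingertips, in m); y points along the fingers, x is the direction in which the jaws open and shut, and the axes are right-handed (so a half turn about y gives the same grasp; the last joint's range is limited). The gripper opens to 85 mm and grips with 20 to 120 N. Pads are 22 mm wide; open, the fingers measure 114 mm over their backs; the gripper's body (76 mm by 85 mm) begins 54 mm behind the grasp point. The pads swing forward as they close: fully open they stand 13 mm farther back than shut.
Start: joints at [-1.278, 0.276, -0.026, 1.268, 0, 1.467], TCP at [0.241, -0.577, 0.25] pointing down, gripper open.
Joint ranges: [-3.12, 3.12], [-0.85, 1.88], [-1.08, 1.24], [-1.95, 2.15], [-1.57, 1.53], [-3.14, 3.14]. Speed limits (rad/s): [2.57, 2.57, 3.14, 3.14, 3.14, 3.14].

### API

Orientations are given as a unit quaternion [x, y, z, w].
In Python, from cell import r gives the robot as it stands.
- The arm moves only by the tool move_arm, never from a script. Its argument "rows" is a list of rows, each a list of 7 numbers: the turn, a rotation vector about the world's x, y, z in rad, then the shift along the world's x, y, z in m, then the closure in counts, from 0 (fully open) to 255 (shut). A call has 1 to 20 rows; each row shifts and turns the commanded pose from where the row before left it; what a row does not reach is not made up. A row lasts 1/8 s, in which the tool goes at most 62.5 mm and 10.7 degrees, less where a joint would pass 70% of its speed; a pose out of reach is approached as far as the arm can. A call is refused whole if a number of a shift passes 0.0625 or a number of a turn 0.188, either way. A call with a gripper value outside its range is refused whole. The fingers move at their own pace and stop on an object; the grip force is fixed at half the most. Time passes only in rows, so rows that do not move let the fingers close. It gives the time, the measured TCP pose, the force and the opening at its end, in the units of the state.
- r.get_obs(): the state, without advancing time (a new reading comes with each control period).
- r.grab_frame(name): name is "side" or "top"; returns the picture (480x640x3 uint8, red, green, blue); there is no depth.
- r.camera_params(name): a dict with "vertical_fov" (degrees; the focal length in pixels is half the picture's height over the tangent of half this angle, whatever the lens; pixels are square), "cx", "cy" (the principal point, pixels), "dist" ([k1, k2, p1, p2, k3] as OpenCV has them; the pictures are not rectified), "world_to_cam" (4x4, takes a point from world to camera coordinates). Camera axes: x right, y up, looking along -z (the intrinsics and any distortion apply to the point x, -y, -z); pixel columns grow to the right and rows downward; lengths in m; the calibration is good to about 2 mm. A picture is of the moment at which its call begins. camera_params takes no time and is no camera call.
- r.hand_in(): hands the job in, once; it reports no verdict.
The state is a dict: "clock": time; "joint_positions": joint angles; "dq": joint speeds; "tau": joint torques, N m; "ee_pos": TCP position; "eef_rot": TCP orientation; "wrist_force": force on the tool from outside, world axes, zero at the start; "torque": the same for the moment, N m; "grip_width": finger opening in m.
Only numpy, scipy, OpenCV 4.12 (cv2) and the standard library are available. Lean on these libraries where they do the work, as an engineer would, in place of code of your own. Each camera call takes 0.05 s, during which the arm holds its last target. There are 200 camera calls.

## Working session

There is one attempt and no reset: what is moved stays moved. The work goes in short steps, Python scripts to look and compute and a tool call to move; the robot and the scene stay as the last step left them, time stands still between calls to the robot, and variables do not carry over. Pictures are saved under pics/ and viewed, about 8 in all and at most 12, crops included, and the job is handed in when it is done.

Besides the shell and the picture viewer there is one more tool, called as name(argument=value, ...) on one line, values as JSON. move_arm: Moves the arm, as the interface text tells. Its arguments: {"type":"object","properties":{"rows":{"type":"array","items":{"type":"array","items":{"type":"number"}}}},"required":["rows"]}

```bash
ls; mkdir -p pics; python3 - <<'E'
from cell import r
import cv2
o=r.get_obs();print(o)
for n in("side","top"):
    print(n,r.camera_params(n)); cv2.imwrite(f"pics/{n}0.png",r.grab_frame(n)[:,:,::-1])
E
```

```text
pics
{'clock': 0.0, 'joint_positions': array([-1.27841946e+00,  2.77167617e-01, -2.78723557e-02,  1.26799617e+00,
        1.93316629e-05,  1.46739367e+00]), 'dq': array([-6.51572916e-04, -1.45598665e-03,  8.82577984e-04,  1.07989667e-03,
       -9.99908312e-05, -3.15292601e-04]), 'tau': array([-1.67913520e-03, -4.45505905e+01,  2.95204371e+01,  1.62205542e-02,
       -1.58948728e-04,  3.69823468e-06]), 'ee_pos': array([ 0.24073801, -0.57598703,  0.24914217]), 'eef_rot': array([-0.58803191,  0.39254715, -0.39133529,  0.5890517 ]), 'wrist_force': array([ 0.3409675 , -0.13645389, -0.96036969]), 'torque': array([-0.01092157,  0.00479838, -0.02395454]), 'grip_width': 0.08525990551475898}
side {'vertical_fov': 54.47043350785286, 'cx': 320.38957965551316, 'cy': 236.76808376071617, 'dist': array([-0.03945462,  0.        ,  0.        ,  0.        ,  0.        ]), 'world_to_cam': array([[-0.96686276, -0.25526986, -0.00370296,  0.50688649],
       [ 0.1606681 , -0.61969208,  0.76822359, -0.17875963],
       [-0.19839902,  0.74217183,  0.64017092, -1.28150346],
       [ 0.        ,  0.        ,  0.        ,  1.        ]])}
top {'vertical_fov': 42.57040215793869, 'cx': 321.9388357848893, 'cy': 240.30033296391383, 'dist': array([-0.06853906,  0.        ,  0.        ,  0.        ,  0.        ]), 'world_to_cam': array([[ 0.01520672, -0.99954786,  0.02593895, -0.02983663],
       [ 0.98438708,  0.01951568,  0.17493201, -0.56768796],
       [-0.17535913,  0.02287383,  0.98423877, -1.46851458],
       [ 0.        ,  0.        ,  0.        ,  1.        ]])}
```

View pics/top0.png

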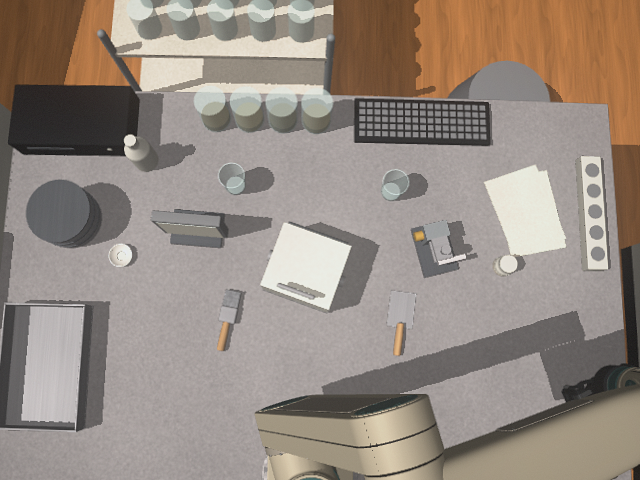

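View pics/side0.png

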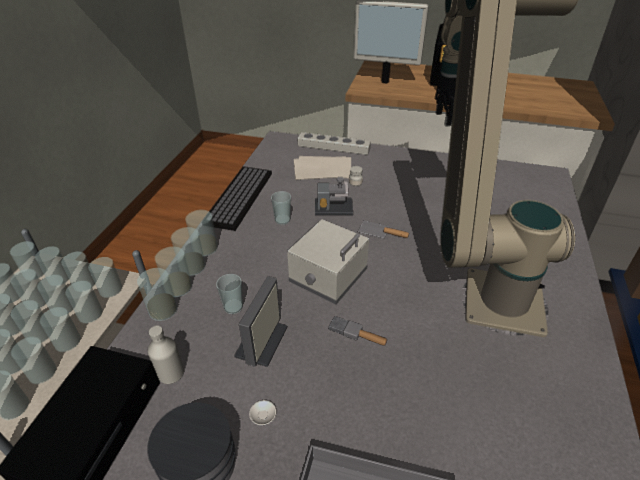

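```bash
cat > h.py <<'E'
import numpy as np, cv2
from cell import r
P={n:r.camera_params(n) for n in("side","top")}
def K(n):
    p=P[n]; f=240/np.tan(np.radians(p["vertical_fov"]/2))
    return np.array([[f,0,p["cx"]],[0,f,p["cy"]],[0,0,1]])
def ray(n,uv):
    q=cv2.undistortPoints(np.array(uv,float).reshape(-1,1,2),K(n),P[n]["dist"])[:,0]
    T=np.array(P[n]["world_to_cam"]); R,t=T[:3,:3],T[:3,3]
    d=np.c_[q[:,0],-q[:,1],-np.ones(len(q))]@R
    return -R.T@t,d
def plane(n,uv,z):
    c,d=ray(n,uv); return c+d*((z-c[2])/d[:,2])[:,None]
def proj(n,X):
    T=np.array(P[n]["world_to_cam"]); X=np.atleast_2d(X)@T[:3,:3].T+T[:3,3]
    return cv2.projectPoints(X*[1,-1,-1],np.zeros(3),np.zeros(3),K(n),P[n]["dist"])[0][:,0]
def two(a,b):
    A=np.zeros((3,3));B=np.zeros(3)
    for n,uv in(("top",a),("side",b)):
        c,d=ray(n,[uv]);d=d[0]/np.linalg.norm(d[0]);M=np.eye(3)-np.outer(d,d);A+=M;B+=M@c
    return np.linalg.solve(A,B)
def tile(im,x,y,w,h): return cv2.resize(im[y:y+h,x:x+w],(400,300),interpolation=cv2.INTER_CUBIC)
E
python3 - <<'E'
from h import *
t=cv2.imread("pics/top0.png");s=cv2.imread("pics/side0.png")
a=np.vstack([np.hstack([tile(t,405,215,80,60),tile(t,140,195,100,75)]),np.hstack([tile(s,300,165,80,60),tile(t,246,215,120,90)])])
cv2.imwrite("pics/c1.png",a)
m=(t.min(2)>190).astype(np.uint8); 
cs,_=cv2.findContours(m,0,2)
for c in cs:
    x,y,w,h=cv2.boundingRect(c)
    if 240<x<320 and 200<y<300 and cv2.contourArea(c)>1000:
        rc=cv2.minAreaRect(c);b=cv2.boxPoints(rc);print(b)
        p=plane("top",b,.1185);print(p.round(4),p.mean(0),[np.linalg.norm(p[i]-p[i-1]) for i in range(4)])
E
```

```text
[[259.44525 284.5255 ]
 [282.54016 221.01457]
 [350.9489  245.8905 ]
 [327.854   309.40143]]
[[ 0.4489  0.1251  0.1185]
 [ 0.6004  0.0755  0.1185]
 [ 0.544  -0.0868  0.1185]
 [ 0.3942 -0.0344  0.1185]] [0.49687882 0.01984784 0.1185    ] [np.float64(0.16869286520587823), np.float64(0.1594293474222937), np.float64(0.17184123137931534), np.float64(0.15870769196062212)]
```

View pics/c1.png

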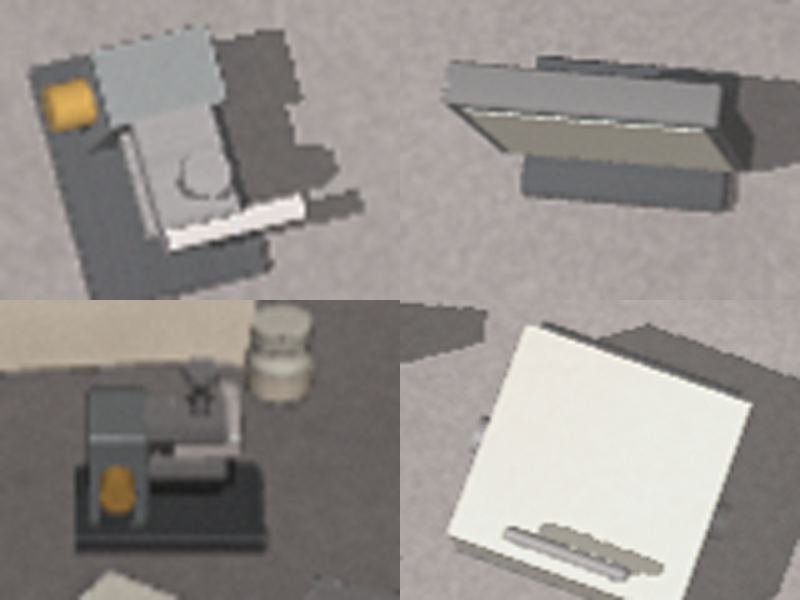

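```bash
python3 - <<'E'
from h import *
np.set_printoptions(precision=4,suppress=True)
th=lambda x,y:(405+x/5,215+y/5)
sc=lambda x,y:(140+(x-400)/4,195+y/4)
sd=lambda x,y:(300+x/5,165+(y-300)/5)
ho=lambda x,y:(246+(x-400)*.3,215+(y-300)*.3)
h=plane("top",[ho(567,554)],.1535)[0];print("handle",h)
for yaw in(-18.5,-19,-19.5):
    a=np.radians(yaw);R=np.array([[np.cos(a),-np.sin(a)],[np.sin(a),np.cos(a)]])
    print(yaw,"pred handle",np.array([.4969,.0198])+R@[-.068,0],"handle bar angle")
b=plane("top",[ho(508,533),ho(625,574)],.1535);print("bar",b,np.degrees(np.arctan2(*(b[0]-b[1])[:2])))
p=two(th(205,174),sd(203,362));print("pin two",p, proj("top",p),proj("side",p), th(205,174),sd(203,362))
for z in(.115,.12,.123):print(plane("top",[th(205,174)],z))
e=plane("top",[th(32,65),th(90,298)],.012);d=e[0]-e[1];print("base edge",np.degrees(np.arctan2(d[1],d[0])),e)
e=plane("top",[th(133,130),th(167,240),th(217,110),th(243,200)],.085);print("fork",e)
s=plane("top",[sc(448,100),sc(720,125),sc(450,62),sc(722,80)],.16);print("screen top",s,np.linalg.norm(s[0]-s[1]))
d=s[0]-s[1];print(np.degrees(np.arctan2(-d[0],d[1])));d=s[2]-s[3];print(np.degrees(np.arctan2(-d[0],d[1])))
f=plane("top",[sc(522,193),sc(730,210)],.01);d=f[0]-f[1];print("foot",f,np.degrees(np.arctan2(-d[0],d[1])))
E
```

```text
handle [0.4317 0.0392 0.1535]
-18.5 pred handle [0.4324 0.0414] handle bar angle
-19 pred handle [0.4326 0.0419] handle bar angle
-19.5 pred handle [0.4328 0.0425] handle bar angle
bar [[ 0.4453  0.0795  0.1535]
 [ 0.4188 -0.0004  0.1535]] 18.292026284546843
pin two [ 0.5374 -0.3108  0.1249] [[446.0252 250.0317]] [[340.4367 177.3692]] (446.0, 249.8) (340.6, 177.4)
[[ 0.5396 -0.3131  0.115 ]]
[[ 0.5387 -0.3119  0.12  ]]
[[ 0.5382 -0.3112  0.123 ]]
base edge 13.338481764136448 [[ 0.6114 -0.2486  0.012 ]
 [ 0.4922 -0.2769  0.012 ]]
fork [[ 0.5655 -0.2851  0.085 ]
 [ 0.512  -0.3008  0.085 ]
 [ 0.5762 -0.3265  0.085 ]
 [ 0.5322 -0.3383  0.085 ]]
screen top [[0.5882 0.3733 0.16  ]
 [0.5766 0.2165 0.16  ]
 [0.6105 0.3736 0.16  ]
 [0.603  0.2165 0.16  ]] 0.15720598954994827
-4.207069071206311
-2.73808437270004
foot [[0.5602 0.3614 0.01  ]
 [0.5519 0.2296 0.01  ]] -3.5863805811754084
```

```bash
python3 - <<'E'
from h import *
from scipy.spatial.transform import Rotation as Ro
np.set_printoptions(precision=4,suppress=True)
g=cv2.GaussianBlur(cv2.imread("pics/top0.png",0),(0,0),.7).astype(float)
def edge(c0,c1,r0,r1,z,sgn,name):
    pts=[]
    for c in range(c0,c1):
        rr=r0+(r1-r0)*(c-c0)/(c1-c0);k=np.arange(int(rr)-3,int(rr)+5)
        d=np.maximum(sgn*(g[k+1,c]-g[k-1,c]),0);
        if d.max()<8: continue
        i=d.argmax();j=slice(max(i-1,0),i+2);pts.append((c,(k[j]*d[j]).sum()/d[j].sum()))
    p=plane("top",pts,z)
    for _ in range(3):
        f=np.polyfit(p[:,1],p[:,0],1);e=p[:,0]-np.polyval(f,p[:,1]);p=p[abs(e)<2*e.std()+1e-4]
    print(name,len(pts),len(p),"yaw",np.degrees(np.arctan(-f[0])),"rms",e.std(),"x at y=.295",np.polyval(f,.295))
edge(174,220,243.5,247,.01,1,"foot front")
edge(158,216,221.5,226.5,.16,-1,"case front top(dark)")
edge(158,216,221.5,226.5,.16,1,"case front top(light)")
edge(156,218,210.5,215,.16,1,"back+"); edge(156,218,210.5,215,.16,-1,"back-")
print(Ro.from_quat(r.get_obs()["eef_rot"]).as_matrix(), r.tip_extent)
E
```

```text
foot front 46 46 yaw -3.742317346869038 rms 0.00034027558118331997 x at y=.295 0.5546462846277453
case front top(dark) 58 58 yaw -3.7508065380039377 rms 0.004024640909603716 x at y=.295 0.5782294224582494
case front top(light) 53 48 yaw -3.640614746916734 rms 0.0005934664872349868 x at y=.295 0.5797233184460219
back+ 55 54 yaw -2.4517572810246695 rms 0.0006471144707136266 x at y=.295 0.6048618232741082
back- 62 62 yaw -0.9510844272517982 rms 0.001711155982674472 x at y=.295 0.6124010162061267
[[ 0.3856 -0.0006  0.9227]
 [-0.9227  0.002   0.3856]
 [-0.0021 -1.      0.0002]] 0.019
```

move_arm(rows=[[0,0,0,0.04,0.03,0,255],[0,0,0,0.05,0.045,0,255],[0,0,0,0.05,0.045,0,255],[0,0,0,0.05,0.045,0,255],[0,0,0,0.05,0.045,0,255],[0,0,0,0.047,0.044,0,255],[0,0,0,0,0,0,255],[0,0,0,0,0,0,255],[0,0,0,0,0,0,255]])

```text
clock: 1.23
ee_pos: [0.5113, -0.3377, 0.2501]
eef_rot: [0.588, -0.393, 0.392, -0.588]
wrist_force: [-0.3, -1.2, -0.1]
grip_width: -0.0003
```

move_arm(rows=[[0,0,-0.07,0.014,0.013,-0.03,255],[0,0,-0.07,0.013,0.013,-0.04,255],[0,0,0,0,0,-0.02,255],[0,0,0,0,0,0,255]])

```text
clock: 1.72
ee_pos: [0.5371, -0.3108, 0.1581]
eef_rot: [0.559, -0.434, 0.431, -0.559]
wrist_force: [0.0, -0.1, -0.3]
grip_width: 0.0002
```

```bash
python3 - <<'E'
from h import *
o=r.get_obs();print(o["joint_positions"],o["ee_pos"],o["wrist_force"])
t=r.grab_frame("top")[:,:,::-1];s=r.grab_frame("side")[:,:,::-1]
cv2.imwrite("pics/c2.png",np.hstack([tile(t,385,200,100,75),tile(s,300,145,100,75)]))
print(proj("side",o["ee_pos"]-[0,0,.019]),proj("top",o["ee_pos"]-[0,0,.019]))
E
```

```text
[-6.28702923e-01  3.31841256e-01 -1.52605891e-01  1.09119123e+00
 -1.96563228e-04  2.25911368e+00] [ 0.53708541 -0.3108484   0.15811446] [ 0.03650638 -0.09594964 -0.30969424]
[[340.62372186 173.71035048]] [[447.39458279 249.18236953]]
```

View pics/c2.png

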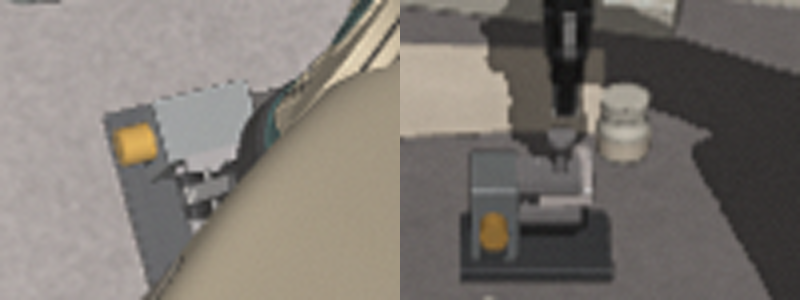

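move_arm(rows=[[0,0,0,0.001,-0.001,-0.012,255],[0,0,0,0,0,-0.008,255],[0,0,0,0,0,-0.006,255],[0,0,0,0,0,-0.006,255],[0,0,0,0,0,-0.005,255],[0,0,0,0,0,-0.004,255],[0,0,0,0,0,-0.003,255],[0,0,0,0,0,-0.001,255],[0,0,0,0,0,0,255]])

```text
clock: 2.95
ee_pos: [0.5405, -0.3122, 0.116]
eef_rot: [0.56, -0.432, 0.432, -0.559]
wrist_force: [-2.0, -0.5, 4.0]
grip_width: 0.0001
```

move_arm(rows=[[0,0,0,-0.001,0,-0.002,255],[0,0,0,0,0,-0.002,255],[0,0,0,0,0,0,255],[0,0,0,0,0,0,255]])

```text
clock: 3.45
ee_pos: [0.5404, -0.3122, 0.1122]
eef_rot: [-0.56, 0.431, -0.433, 0.56]
wrist_force: [0.5, -0.5, 5.0]
grip_width: 0.0001
```

move_arm(rows=[[0,0,0,-0.001,0,-0.002,255],[0,0,0,0,0,-0.002,255],[0,0,0,0,0,-0.001,255],[0,0,0,0,0,0,255]])

```text
clock: 3.95
ee_pos: [0.5405, -0.3123, 0.1118]
eef_rot: [-0.559, 0.43, -0.434, 0.56]
wrist_force: [-5.5, 5.5, 26.1]
grip_width: -0.0
```

move_arm(rows=[[0,0,0,0,0,0.02,255],[0,0,0,0,0,0.05,255],[0,0,0,0,0,0.05,200],[0,0,0.12,-0.012,0.04,0.02,130],[0,0,0.14,-0.014,0.045,0,130],[0,0,0.14,-0.014,0.045,0,130],[0,0,0.14,-0.014,0.045,0,130],[0,0,0.14,-0.014,0.045,0,130],[0,0,0.14,-0.014,0.045,0,130],[0,0,0.14,-0.014,0.045,0,130],[0,0,0.02,-0.012,0.042,0,130],[0,0,0,0,0,0,130],[0,0,0,0,0,0,130]])

```text
clock: 5.58
ee_pos: [0.4301, 0.0402, 0.2458]
eef_rot: [0.697, -0.118, 0.117, -0.697]
wrist_force: [0.1, 0.3, -0.3]
grip_width: 0.0422
```

```bash
cat > st.py <<'E'
from h import *
from scipy.spatial.transform import Rotation as Ro
np.set_printoptions(precision=4,suppress=True)
o=r.get_obs();M=Ro.from_quat(o["eef_rot"]).as_matrix()
print(o["clock"],"q",o["joint_positions"],"p",o["ee_pos"],"F",o["wrist_force"],"w",o["grip_width"]);print("toolx yaw",np.degrees(np.arctan2(M[1,0],M[0,0])),"tooly",M[:,1])
E
python3 st.py
```

```text
5.575 q [-0.0565 -0.0678 -0.4221  1.2174 -0.0005  1.849 ] p [0.4301 0.0402 0.2458] F [ 0.0765  0.3046 -0.2906] w 0.042164689188508526
toolx yaw -19.17284753164494 tooly [-0.0009 -0.0004 -1.    ]
```

move_arm(rows=[[0,0,0,0.001,0,-0.04,130],[0,0,0,0.001,0,-0.02,130],[0,0,0,0,0,0,130],[0,0,0,0,0,0,130]])

```text
clock: 6.08
ee_pos: [0.4332, 0.0395, 0.187]
eef_rot: [-0.697, 0.118, -0.119, 0.697]
wrist_force: [1.1, -0.1, 0.1]
grip_width: 0.0419
```

```bash
python3 st.py; python3 - <<'E'
from h import *
t=r.grab_frame("top")[:,:,::-1];s=r.grab_frame("side")[:,:,::-1]
cv2.imwrite("pics/c3.png",np.vstack([np.hstack([tile(t,405,215,80,60),tile(s,300,165,80,60)]),np.hstack([tile(t,246,215,120,90),tile(s,270,180,140,105)])]))
E
```

```text
6.075 q [-0.0577 -0.0184 -0.505   1.0833 -0.0001  1.8495] p [0.4332 0.0395 0.187 ] F [ 1.0677 -0.098   0.0593] w 0.04194129194013619
toolx yaw -19.275612848362066 tooly [ 0.0009 -0.0001 -1.    ]
```

View pics/c3.png

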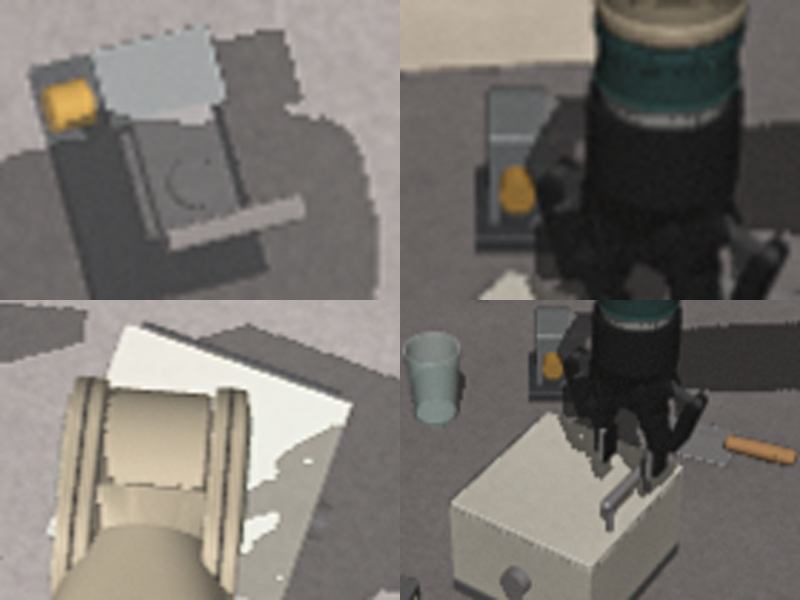

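move_arm(rows=[[0,0,0,0,0,-0.02,130],[0,0,0,0,0,-0.015,130],[0,0,0,0,0,0,180],[0,0,0,0,0,0,255],[0,0,0,0,0,0,255],[0,0,0,0,0,0,255],[0,0,0,0,0,0,255]])

```text
clock: 7.05
ee_pos: [0.4325, 0.0403, 0.1518]
eef_rot: [-0.697, 0.118, -0.118, 0.697]
wrist_force: [-1.7, -0.5, 2.8]
grip_width: 0.009
```

```bash
python3 st.py; python3 - <<'E'
import numpy as np
from h import r
p=r.get_obs()["ee_pos"];a=np.radians(-18.9);u=np.array([np.cos(a),np.sin(a),0])
# arc increments, tool kept down
R=np.hypot(.148,.043);f0=np.arctan2(.043,.148)
prev=None
for d in range(0,97,6):
    f=f0+np.radians(d);q=np.array([-np.cos(f)*R,np.sin(f)*R])
    if prev is not None: e=q-prev;print(d,(u*e[0]+[0,0,e[1]]).round(4))
    prev=q
E
```

```text
7.05 q [-0.0561  0.0157 -0.5527  1.0021  0.0001  1.8495] p [0.4325 0.0403 0.1518] F [-1.7315 -0.4916  2.7903] w 0.008992251983688594
toolx yaw -19.186216041034513 tooly [ 0.0003  0.0001 -1.    ]
6 [ 0.005  -0.0017  0.0152]
12 [ 0.0065 -0.0022  0.0146]
18 [ 0.0079 -0.0027  0.0138]
24 [ 0.0092 -0.0032  0.0128]
30 [ 0.0104 -0.0036  0.0118]
36 [ 0.0116 -0.004   0.0105]
42 [ 0.0125 -0.0043  0.0092]
48 [ 0.0134 -0.0046  0.0078]
54 [ 0.0141 -0.0048  0.0063]
60 [ 0.0146 -0.005   0.0047]
66 [ 0.015  -0.0051  0.003 ]
72 [ 0.0152 -0.0052  0.0013]
78 [ 0.0153 -0.0052 -0.0003]
84 [ 0.0151 -0.0052 -0.002 ]
90 [ 0.0149 -0.0051 -0.0037]
96 [ 0.0144 -0.0049 -0.0053]
```

move_arm(rows=[[0,0,0,0.005,-0.0017,0.0152,255],[0,0,0,0.0065,-0.0022,0.0146,255],[0,0,0,0.0079,-0.0027,0.0138,255],[0,0,0,0.0092,-0.0032,0.0128,255],[0,0,0,0.0104,-0.0036,0.0118,255],[0,0,0,0.0116,-0.004,0.0105,255],[0,0,0,0,0,0,255]])

```text
clock: 7.92
ee_pos: [0.4825, 0.0231, 0.233]
eef_rot: [-0.697, 0.119, -0.117, 0.698]
wrist_force: [-9.1, 3.0, 10.8]
grip_width: 0.0087
```

move_arm(rows=[[0,0,0,0.0125,-0.0043,0.0102,255],[0,0,0,0.0134,-0.0046,0.0088,255],[0,0,0,0.0141,-0.0048,0.0063,255],[0,0,0,0.0146,-0.005,0.0047,255],[0,0,0,0.015,-0.0051,0.003,255],[0,0,0,0,0,0,255]])

```text
clock: 8.68
ee_pos: [0.5559, -0.002, 0.2677]
eef_rot: [0.697, -0.115, 0.121, -0.697]
wrist_force: [-1.9, -0.5, 7.9]
grip_width: 0.0089
```

move_arm(rows=[[0,0,0,0.0152,-0.0052,-0.001,255],[0,0,0,0.0153,-0.0052,-0.0015,255],[0,0,0,0.0151,-0.0052,-0.003,255],[0,0,0,0.0137,-0.0047,-0.004,255],[0,0,0,0,0,0,255]])

```text
clock: 9.3
ee_pos: [0.6176, -0.0232, 0.2586]
eef_rot: [0.698, -0.114, 0.123, -0.697]
wrist_force: [3.7, -2.3, 5.3]
grip_width: 0.0087
```

```bash
python3 st.py; python3 - <<'E'
from h import *
p=r.get_obs()["ee_pos"];a=np.radians(-18.9);u=np.array([np.cos(a),np.sin(a)])
x=(p[:2]-[.5726,-.0061])@u;z=p[2]-.1105;print("flap est deg",np.degrees(np.arctan2(z,-x))-16.2,np.hypot(x,z))
s=r.grab_frame("side")[:,:,::-1];t=r.grab_frame("top")[:,:,::-1]
cv2.imwrite("pics/c4.png",np.hstack([tile(s,240,140,200,150),tile(t,246,185,160,120)]))
E
```

```text
9.3 q [-0.1413  0.2517 -0.0411  1.2652 -0.0019  1.7653] p [ 0.6176 -0.0232  0.2586] F [ 3.7449 -2.2756  5.3035] w 0.008681832163943073
toolx yaw -19.243252022079407 tooly [ 0.0124 -0.0037 -0.9999]
flap est deg 91.79140701302896 0.15569723668583574
```

View pics/c4.png

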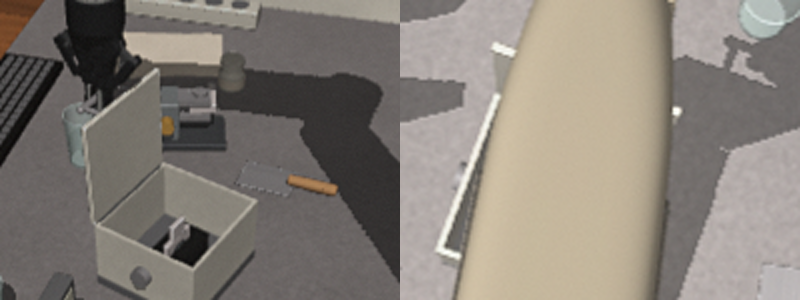

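move_arm(rows=[[0,0,0,0,0,0,190],[0,0,0,0,0,0,190],[0,0,0,0,0,0,190],[0,0,0,0,0,0.02,190],[0,0,0,0,0,0.04,190],[0,0,0,0,0,0.04,190],[0,0,0,-0.02,0.007,0.02,190],[0,0,0,-0.04,0.014,0,190],[0,0,0,-0.04,0.014,0,180],[0,0,0,-0.02,0.008,0,165],[0,0,0,0,0,0,165],[0,0,0,0,0,0,165]])

```text
clock: 10.9
ee_pos: [0.4928, 0.0216, 0.3734]
eef_rot: [0.697, -0.118, 0.118, -0.697]
wrist_force: [-0.2, 0.8, 0.5]
grip_width: 0.0302
```

```bash
python3 st.py; python3 - <<'E'
from h import *
s=r.grab_frame("side")[:,:,::-1];t=r.grab_frame("top")[:,:,::-1]
cv2.imwrite("pics/c5.png",np.hstack([tile(s,270,200,120,90),tile(t,246,185,160,120)]))
E
```

```text
10.9 q [-0.0873 -0.001  -0.0919  1.4792 -0.0002  1.8186] p [0.4928 0.0216 0.3734] F [-0.1886  0.8491  0.4853] w 0.030233573282226787
toolx yaw -19.199197555896824 tooly [ 0.0007 -0.0002 -1.    ]
```

View pics/c5.png

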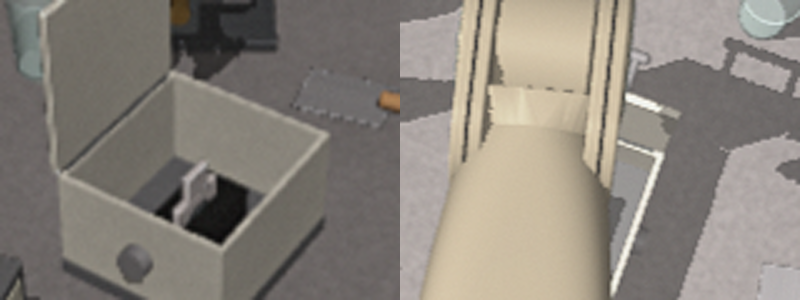

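```bash
python3 - <<'E'
from h import *
a=np.radians(-18.9);u=np.array([np.cos(a),np.sin(a),0]);v=np.array([-u[1],u[0],0]);c=np.array([.4969,.0198,.092])
q=proj("side",[c+.004*i*u+.015*j*v for i in(-1,1) for j in(-1,1)]);print((q-[270,200])/.3)
q=proj("side",[c+.08*i*u+.085*j*v+[0,0,.018] for i in(-1,1) for j in(-1,1)]);print((q-[270,200])/.3)
E
```

```text
[[206.63951199 162.66346849]
 [187.24252294 182.48702328]
 [198.68879123 159.23157555]
 [179.22561219 178.95243443]]
[[327.11975635 133.78172981]
 [220.00166203 251.75408068]
 [169.73530907  69.82608587]
 [ 54.96224377 176.03873551]]
```

move_arm(rows=[[0,0,0,0.004,-0.0015,-0.05,165],[0,0,0,0,0,-0.06,165],[0,0,0,0,0,-0.06,165],[0,0,0,0,0,-0.05,165],[0,0,0,0,0,-0.03,165],[0,0,0,0,0,0,165],[0,0,0,0,0,0,165]])

```text
clock: 11.88
ee_pos: [0.4974, 0.02, 0.1246]
eef_rot: [-0.697, 0.117, -0.119, 0.697]
wrist_force: [1.1, 0.5, -0.1]
grip_width: 0.0305
```

move_arm(rows=[[0,0,0,0,0,-0.02,165],[0,0,0,0,0,-0.015,165],[0,0,0,0,0,-0.007,165],[0,0,0,0,0,0,165],[0,0,0,0,0,0,210],[0,0,0,0,0,0,255],[0,0,0,0,0,0,255],[0,0,0,0,0,0,255],[0,0,0,0,0,0,255]])

```text
clock: 13.0
ee_pos: [0.4964, 0.0203, 0.0822]
eef_rot: [-0.697, 0.118, -0.118, 0.697]
wrist_force: [-0.7, 0.9, 5.6]
grip_width: 0.007
```

move_arm(rows=[[0,0,0,0,0,0.01,255],[0,0,0,0,0,0.015,255],[0,0,0,0,0,0.02,255],[0,0,0,0,0,0.03,255],[0,0,0,0,0,0.03,255],[0,0,0,0,0,0.03,255],[0,0,0,0,0,0.015,255],[0,0,0,0,0,0,255],[0,0,0,0,0,0,255]])

```text
clock: 14.12
ee_pos: [0.4949, 0.0204, 0.2303]
eef_rot: [0.697, -0.119, 0.117, -0.697]
wrist_force: [-0.5, -0.1, -0.7]
grip_width: 0.007
```

```bash
python3 st.py; python3 - <<'E'
from h import *
s=r.grab_frame("side")[:,:,::-1]
cv2.imwrite("pics/c6.png",tile(s,270,140,120,90))
E
```

```text
14.125 q [-0.0895  0.0602 -0.3281  1.1849  0.      1.8164] p [0.4949 0.0204 0.2303] F [-0.5018 -0.115  -0.7239] w 0.006972032749408446
toolx yaw -19.196238581299436 tooly [-0.0024  0.0002 -1.    ]
```

View pics/c6.png

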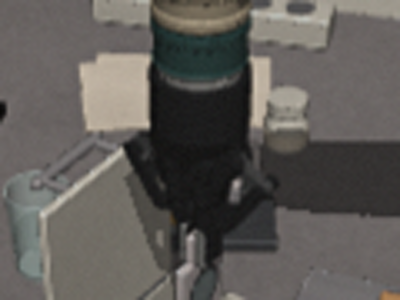

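move_arm(rows=[[0,0,0,0,0.02,0,255],[0,0,0.03,0,0.04,0,255],[0,0,0.06,0.001,0.045,0,255],[0,0,0.06,0.001,0.045,0,255],[0,0,0.06,0.001,0.045,0,255],[0,0,0.06,0.001,0.04,0,255],[0,0,0,0.001,0.03,0,255],[0,0,0,0,0.015,0,255],[0,0,0,0,0,-0.03,255],[0,0,0,0,0,-0.035,255],[0,0,0,0,0,-0.02,255],[0,0,0,0,0,0,255],[0,0,0,0,0,0,255]])

```text
clock: 15.8
ee_pos: [0.5014, 0.3001, 0.1471]
eef_rot: [-0.707, 0.023, -0.023, 0.707]
wrist_force: [0.1, 0.5, -1.4]
grip_width: 0.0069
```

```bash
python3 st.py
```

```text
15.8 q [ 0.4288  0.278  -0.2522  1.04   -0.0002  2.0651] p [0.5014 0.3001 0.1471] F [ 0.0586  0.5422 -1.3647] w 0.0069253387014760175
toolx yaw -3.7542101850514498 tooly [ 0.0006  0.0001 -1.    ]
```

move_arm(rows=[[0,0,0,-0.001,0,-0.01,255],[0,0,0,0,0,-0.004,255],[0,0,0,0,0,0,255],[0,0,0,0,0,0,255]])

```text
clock: 16.3
ee_pos: [0.5, 0.3003, 0.1327]
eef_rot: [-0.707, 0.023, -0.023, 0.707]
wrist_force: [-0.2, -0.2, -0.5]
grip_width: 0.0069
```

```bash
python3 st.py; python3 - <<'E'
from h import *
s=r.grab_frame("side")[:,:,::-1];t=r.grab_frame("top")[:,:,::-1]
cv2.imwrite("pics/c7.png",np.vstack([np.hstack([tile(s,220,250,140,105),tile(t,140,185,160,120)]),np.hstack([tile(s,230,140,160,120),tile(t,246,185,240,180)])]))
a=np.radians(-3.7);u=np.array([np.cos(a),np.sin(a),0]);v=np.array([-u[1],u[0],0]);c=r.get_obs()["ee_pos"]-[0,0,.0772]
q=proj("side",[c+.029*j*v+[0,0,h] for h in(0,.062) for j in(-1,1)]+[c+[0,0,.03]]);print((q-[220,250])/.35)
f=np.array([.5797,.295,0])
q=proj("side",[f+.08*j*v+[0,0,h] for h in(0.01,.16) for j in(-1,1)]);print((q-[220,250])/.35)
E
```

```text
16.3 q [ 0.4301  0.2897 -0.27    1.0108 -0.      2.0659] p [0.5    0.3003 0.1327] F [-0.1713 -0.1766 -0.5156] w 0.006889299925037448
toolx yaw -3.723997914477417 tooly [ 0.0003  0.0001 -1.    ]
[[235.25725541 223.0612357 ]
 [211.11683842 275.43064487]
 [233.09887217 175.14432896]
 [207.95012558 227.66120128]
 [222.15232862 226.04836097]]
[[174.75136202 191.70798893]
 [102.80846111 331.13598702]
 [164.50172678  75.99247285]
 [ 84.41201044 215.95473147]]
```

View pics/c7.png

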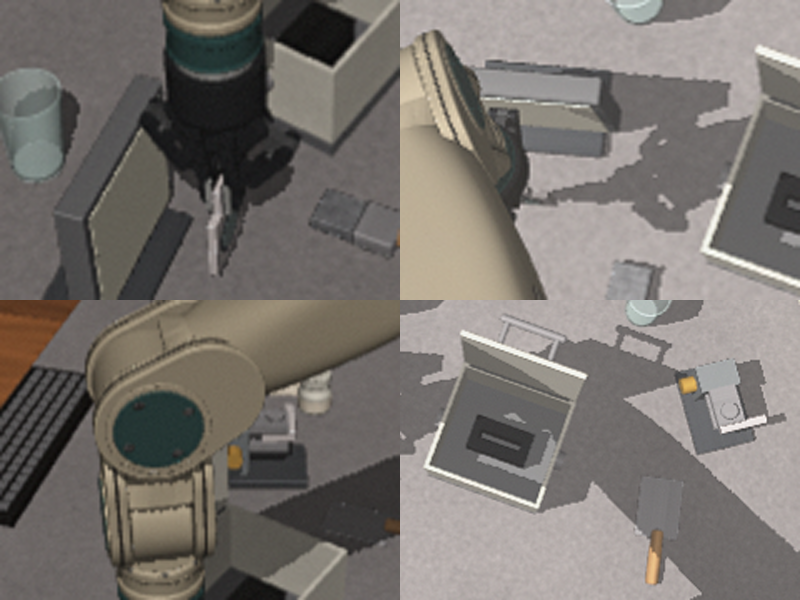

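```bash
python3 - <<'E'
from cell import r
o=r.get_obs();print(o["dq"].round(4),o["grip_width"]);print(r.hand_in())
E
```

```text
[ 0.0005  0.0026 -0.0002 -0.0004  0.0015  0.0003] 0.007299542987209941
the job is handed in; nothing more can be done
None
```

I completed the job in the order asked and handed it in at about 16 s of the 67 s allowed. The arm is still holding the plate in front of the screen. `hand_in` gives no verdict.

- **Pin:** I pressed the head down with shut fingertips until it stopped at a tip height of about 92.8 mm, with 26 N of push; home is 93 mm. The later top view shows the head on the fork plate.
- **Flap:** I lifted it by its handle and let go at an estimated 92°. Both later views show it standing open. The tool's path ran 2 to 4 mm wide of the nominal handle radius, with wrist forces up to about 14 N at the readings between moves.
- **Plate:** It came straight up out of the slot. It is held at TCP (0.500, 0.300, 0.133), which puts the window centre about 85.5 mm up and 80 mm from the white face. Its yaw is −3.7°, the same as the screen's.
- **Final checks:** In the last side view the plate's lower corner is within about 1 mm of where I predicted it. The arm was still and the grip steady at about 7 mm. The wrist force at the last reading was under 1 N.
- **Surroundings:** I saw nothing disturbed around the cell. I judged this by eye from the pictures and did not measure the bystanders' positions again. The dish was not in the last crops.
- **Remaining uncertainty:** The screen's centre is known to about 2 mm sideways. The plate could also sit up to 1.5 mm off-centre along its width because of play in the slot. I did not measure either one separately.

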